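# Make up two nested dipper sets for the bait machine

## Robot

A 6-joint arm with a two-finger parallel gripper is mounted at the origin on the work surface. World frame = base frame: x ahead of the robot, y to its left, z up, the work surface at z = 0. Lengths are in m, angles in rad, forces in N, time in s.
With the tool pointing down it reaches from about 0.375 to 0.9 m from the base axis. Payload 3.1 kg.
Tool frame: the origin (TCP) lies between the finger pads; the fingertips stand 8 mm ahead of it and the grasp point (between the pads) lies 11 mm behind it; z points along the fingers, y is the direction in which the jaws open and shut (so a half turn about z gives the same grasp; the last joint's range is limited). The gripper opens to 85 mm and grips with 20 to 120 N. Pads are 22 mm wide; open, the fingers measure 114 mm over their backs; the gripper's body (76 mm by 85 mm) begins 54 mm behind the grasp point. The pads swing forward as they close: fully open they stand 13 mm farther back than shut.
Start: joints at [1.171, 0.527, 1.433, -0, 1.181, -0.178], TCP at [0.137, 0.61, 0.239] pointing down, gripper open.
Joint ranges: [-3.08, 3.08], [-0.75, 2.2], [0.22, 2.44], [-1.43, 4.57], [0, 2.65], [-2.85, 2.85]. Speed limits (rad/s): [2.79, 2.79, 3.14, 3.14, 3.14, 3.14].

## Interface

Orientations are given as a unit quaternion [w, x, y, z].
In Python, from rig import robot gives the robot as it stands. The module is installed in compiled form; this text tells all that it offers.
- The arm moves only by the shell command python3 -m inch 'ROWS' [FORCE]. ROWS is JSON, one flat list of numbers, 7 for each row, row after row: the closure, from 0 (fully open) to 1 (shut), then the shift along the tool's x, y, z in cm, then the turn, a rotation vector about the tool's x, y, z in rad. A call has 1 to 12 rows; each row is the pose to reach, as a shift and turn from the pose commanded when the call began, along the tool's axes at that moment; what a row does not reach only later rows make up. A row lasts 1/8 s, in which the tool goes at most 62.5 mm and 10.7 degrees, less where a joint would pass 70% of its speed; a pose out of reach is approached as far as the arm can. A call with a gripper value outside its range is refused whole. The fingers move at their own pace and stop on an object; FORCE is the grip in N (left out, the last holds). Time passes only in rows, so rows that repeat a pose let the fingers close. It gives the time, the measured TCP pose, the force and the opening at its end, in the units of the state.
- robot.get_state(): the state, without advancing time (a new reading comes with each control period).
- robot.read_camera(name): name is "side" or "top" or "wrist"; returns the picture (420x560x3 uint8, red, green, blue); there is no depth.
- robot.get_calibration(name): a dict with "K" (3x3 intrinsics, pixels), "k1" (the pictures are not rectified: a ray, as slopes to the right and down, at radius r is drawn at 1 + k1 r^2 times it, then the intrinsics apply), "cam_to_world" (4x4, takes a point from camera to world coordinates). Camera axes: x right, y down, z forward; pixel columns grow to the right and rows downward; lengths in m; the calibration is good to about 2 mm. A picture is of the moment at which its call begins: read the wrist's pose just before it. get_calibration takes no time and is no camera call; for the wrist camera it gives the pose at the moment of the call.
- robot.sign_off(): hands the job in, once; it reports no verdict.
The state is a dict: "time_s": time; "joint_positions": joint angles; "joint_vel": joint speeds; "joint_torque": joint torques, N m; "tool_pos": TCP position; "tcp_rot": TCP orientation; "ft_force": force on the tool from outside, world axes, zero at the start; "ft_torque": the same for the moment, N m; "opening": finger opening in m.
Only numpy, scipy, OpenCV 4.12 (cv2) and the standard library are available. Lean on these libraries where they do the work, as an engineer would, in place of code of your own. Each camera call takes 0.05 s, during which the arm holds its last target. There are 200 camera calls.

## Task

Make up a set of bait dippers in each tray by dealing one dipper to each tray in turn: first a blue medium one into the grey large one of each tray, then an orange small one into the blue one of each tray. Nest each dipper fully home and upright, set down rather than dropped, and turn it so that the three handles of a set fan out, each at least 30 degrees from the other two. Leave both large dippers in their trays, and do not move the jar, the screwdriver or the tackle box.

Things in the scene. Friction and masses are not known exactly. Their poses are not given: they have to be found in the camera images.
- large_left_center (a point): Large grey dipper: open round cup 55 mm high, outer radius 52 mm at rim, 48 at foot, wall 3, floor 6 thick, 300 g; straight level bar handle along its +x. Point: on the cup's axis, half-way up (27.5 mm above the underside); z up. Stands loose in the left tray.
- large_left_tip (a point): Outer end of the handle of large_left, at mid-height: 115 mm from the cup's axis along its +x, 34.5 mm above the centre point. The handle is a bar 12 mm wide, 14 mm tall, lying on top of the rim (55 to 69 mm above the foot), from the rim out to here; best pinched across its width from above, about 85 mm from the axis (30 mm in from this end).
- large_right_center (a point): Large grey dipper: open round cup 55 mm high, outer radius 52 mm at rim, 48 at foot, wall 3, floor 6 thick, 300 g; straight level bar handle along its +x. Point: on the cup's axis, half-way up (27.5 mm above the underside); z up. Stands loose in the right tray.
- large_right_tip (a point): Outer end of the handle of large_right, at mid-height: 115 mm from the cup's axis along its +x, 34.5 mm above the centre point. The handle is a bar 12 mm wide, 14 mm tall, lying on top of the rim (55 to 69 mm above the foot), from the rim out to here; best pinched across its width from above, about 85 mm from the axis (30 mm in from this end).
- medium_a_center (a point): Medium blue dipper: open round cup 55 mm high, outer radius 42 mm at rim, 38 at foot, wall 3, floor 6 thick, 90 g; straight level bar handle along its +x. Point: on the cup's axis, half-way up (27.5 mm above the underside); z up. On the bench. Nested in a large one it has 7 mm to spare all round and stands 6 mm higher than it. Two alike.
- medium_a_tip (a point): Outer end of the handle of medium_a, at mid-height: 115 mm from the cup's axis along its +x, 34.5 mm above the centre point. The handle is a bar 12 mm wide, 14 mm tall, lying on top of the rim (55 to 69 mm above the foot), from the rim out to here; best pinched across its width from above, about 85 mm from the axis (30 mm in from this end).
- medium_b_center (a point): Medium blue dipper: open round cup 55 mm high, outer radius 42 mm at rim, 38 at foot, wall 3, floor 6 thick, 90 g; straight level bar handle along its +x. Point: on the cup's axis, half-way up (27.5 mm above the underside); z up. On the bench. Nested in a large one it has 7 mm to spare all round and stands 6 mm higher than it. Two alike.
- medium_b_tip (a point): Outer end of the handle of medium_b, at mid-height: 115 mm from the cup's axis along its +x, 34.5 mm above the centre point. The handle is a bar 12 mm wide, 14 mm tall, lying on top of the rim (55 to 69 mm above the foot), from the rim out to here; best pinched across its width from above, about 85 mm from the axis (30 mm in from this end).
- small_a_center (a point): Small orange dipper: open round cup 55 mm high, outer radius 32 mm at rim, 28 at foot, wall 3, floor 6 thick, 70 g; straight level bar handle along its +x. Point: on the cup's axis, half-way up (27.5 mm above the underside); z up. On the bench. Nested in a medium one it has 7 mm to spare all round and stands 6 mm higher than it (12 above the large). Two alike.
- small_a_tip (a point): Outer end of the handle of small_a, at mid-height: 115 mm from the cup's axis along its +x, 34.5 mm above the centre point. The handle is a bar 12 mm wide, 14 mm tall, lying on top of the rim (55 to 69 mm above the foot), from the rim out to here; best pinched across its width from above, about 85 mm from the axis (30 mm in from this end).
- small_b_center (a point): Small orange dipper: open round cup 55 mm high, outer radius 32 mm at rim, 28 at foot, wall 3, floor 6 thick, 70 g; straight level bar handle along its +x. Point: on the cup's axis, half-way up (27.5 mm above the underside); z up. On the bench. Nested in a medium one it has 7 mm to spare all round and stands 6 mm higher than it (12 above the large). Two alike.
- small_b_tip (a point): Outer end of the handle of small_b, at mid-height: 115 mm from the cup's axis along its +x, 34.5 mm above the centre point. The handle is a bar 12 mm wide, 14 mm tall, lying on top of the rim (55 to 69 mm above the foot), from the rim out to here; best pinched across its width from above, about 85 mm from the axis (30 mm in from this end).
- tray_left_in (a point): Centre of the inner floor of the left tray (+y side): black square shallow tray 150 x 150 mm, rim 16 mm above the bench, wall 4 mm; fixed to the bench. The left large dipper stands in it.
- tray_right_in (a point): Centre of the inner floor of the right tray (-y side): black square shallow tray 150 x 150 mm, rim 16 mm above the bench, wall 4 mm; fixed to the bench. The right large dipper stands in it.
- jar_mark (a point): Amber glass jar with a green cap, 56 mm across and 75 mm tall, half-way up its axis. A bystander on the bench between the trays.
- driver: Red-handled screwdriver, 150 mm, lying on the bench between the trays. A bystander. Origin under its middle.
- tackle: Flat green tackle box 70 x 180 x 35 mm on the far side of the bench. A bystander. Origin under its middle.
Mind the look-alikes: they are no part of the job. What is shaped like the part that bears medium_b_center but pink is not meant.

How it is judged:
On the way, in this order (a step that is already met when the one before it is completed fails the run):
1. a medium dipper is nested in the large one of one tray (((horizontal distance between medium_a_center and large_left_center below 0.01 m and z of medium_a_center in the frame of large_left_center between 0.003 and 0.009 m and angle between medium_a_center's own z axis and vertical below 0.07 rad) or (horizontal distance between medium_a_center and large_right_center below 0.01 m and z of medium_a_center in the frame of large_right_center between 0.003 and 0.009 m and angle between medium_a_center's own z axis and vertical below 0.07 rad) or (horizontal distance between medium_b_center and large_left_center below 0.01 m and z of medium_b_center in the frame of large_left_center between 0.003 and 0.009 m and angle between medium_b_center's own z axis and vertical below 0.07 rad) or (horizontal distance between medium_b_center and large_right_center below 0.01 m and z of medium_b_center in the frame of large_right_center between 0.003 and 0.009 m and angle between medium_b_center's own z axis and vertical below 0.07 rad))), for 0.2 s.
2. the other tray has its medium dipper nested too ((((horizontal distance between medium_a_center and large_left_center below 0.01 m and z of medium_a_center in the frame of large_left_center between 0.003 and 0.009 m and angle between medium_a_center's own z axis and vertical below 0.07 rad) and (horizontal distance between medium_b_center and large_right_center below 0.01 m and z of medium_b_center in the frame of large_right_center between 0.003 and 0.009 m and angle between medium_b_center's own z axis and vertical below 0.07 rad)) or ((horizontal distance between medium_a_center and large_right_center below 0.01 m and z of medium_a_center in the frame of large_right_center between 0.003 and 0.009 m and angle between medium_a_center's own z axis and vertical below 0.07 rad) and (horizontal distance between medium_b_center and large_left_center below 0.01 m and z of medium_b_center in the frame of large_left_center between 0.003 and 0.009 m and angle between medium_b_center's own z axis and vertical below 0.07 rad)))), for 0.2 s.
3. a small dipper is nested in the medium one of one tray (((horizontal distance between small_a_center and large_left_center below 0.016 m and z of small_a_center in the frame of large_left_center between 0.009 and 0.016 m and angle between small_a_center's own z axis and vertical below 0.07 rad) or (horizontal distance between small_a_center and large_right_center below 0.016 m and z of small_a_center in the frame of large_right_center between 0.009 and 0.016 m and angle between small_a_center's own z axis and vertical below 0.07 rad) or (horizontal distance between small_b_center and large_left_center below 0.016 m and z of small_b_center in the frame of large_left_center between 0.009 and 0.016 m and angle between small_b_center's own z axis and vertical below 0.07 rad) or (horizontal distance between small_b_center and large_right_center below 0.016 m and z of small_b_center in the frame of large_right_center between 0.009 and 0.016 m and angle between small_b_center's own z axis and vertical below 0.07 rad))), for 0.2 s.
4. the other tray has its small dipper nested too ((((horizontal distance between small_a_center and large_left_center below 0.016 m and z of small_a_center in the frame of large_left_center between 0.009 and 0.016 m and angle between small_a_center's own z axis and vertical below 0.07 rad) and (horizontal distance between small_b_center and large_right_center below 0.016 m and z of small_b_center in the frame of large_right_center between 0.009 and 0.016 m and angle between small_b_center's own z axis and vertical below 0.07 rad)) or ((horizontal distance between small_a_center and large_right_center below 0.016 m and z of small_a_center in the frame of large_right_center between 0.009 and 0.016 m and angle between small_a_center's own z axis and vertical below 0.07 rad) and (horizontal distance between small_b_center and large_left_center below 0.016 m and z of small_b_center in the frame of large_left_center between 0.009 and 0.016 m and angle between small_b_center's own z axis and vertical below 0.07 rad)))), for 0.2 s.
At the end, for the whole second after the job is handed in: Each tray: large within 35 mm of its centre; one medium and one small nested in it, axes within 10 and 16 mm, upright within 0.07 rad, standing on the floors (3 to 9 and 9 to 16 mm above the large); handle ends over 55 mm apart (28 degrees). All at rest (20 mm/s) ((((horizontal distance between medium_a_center and large_left_center below 0.01 m and z of medium_a_center in the frame of large_left_center between 0.003 and 0.009 m and angle between medium_a_center's own z axis and vertical below 0.07 rad) and (horizontal distance between medium_b_center and large_right_center below 0.01 m and z of medium_b_center in the frame of large_right_center between 0.003 and 0.009 m and angle between medium_b_center's own z axis and vertical below 0.07 rad)) or ((horizontal distance between medium_a_center and large_right_center below 0.01 m and z of medium_a_center in the frame of large_right_center between 0.003 and 0.009 m and angle between medium_a_center's own z axis and vertical below 0.07 rad) and (horizontal distance between medium_b_center and large_left_center below 0.01 m and z of medium_b_center in the frame of large_left_center between 0.003 and 0.009 m and angle between medium_b_center's own z axis and vertical below 0.07 rad))) and (((horizontal distance between small_a_center and large_left_center below 0.016 m and z of small_a_center in the frame of large_left_center between 0.009 and 0.016 m and angle between small_a_center's own z axis and vertical below 0.07 rad) and (horizontal distance between small_b_center and large_right_center below 0.016 m and z of small_b_center in the frame of large_right_center between 0.009 and 0.016 m and angle between small_b_center's own z axis and vertical below 0.07 rad)) or ((horizontal distance between small_a_center and large_right_center below 0.016 m and z of small_a_center in the frame of large_right_center between 0.009 and 0.016 m and angle between small_a_center's own z axis and vertical below 0.07 rad) and (horizontal distance between small_b_center and large_left_center below 0.016 m and z of small_b_center in the frame of large_left_center between 0.009 and 0.016 m and angle between small_b_center's own z axis and vertical below 0.07 rad))) and horizontal distance between each of medium_a_tip, medium_b_tip, small_a_tip, small_b_tip and large_left_tip above 0.055 m and horizontal distance between each of medium_a_tip, medium_b_tip, small_a_tip, small_b_tip and large_right_tip above 0.055 m and horizontal distance between each of small_a_tip, small_b_tip and medium_a_tip above 0.055 m and horizontal distance between each of small_a_tip, small_b_tip and medium_b_tip above 0.055 m and horizontal distance between large_left_center and tray_left_in below 0.035 m and angle between each of large_left_center, large_right_center's own z axis and vertical below 0.07 rad and horizontal distance between large_right_center and tray_right_in below 0.035 m and linear speed of each of large_left, large_right, medium_a, medium_b, small_a, small_b below 0.02 m/s); the robot touches nothing.
It fails at once if a medium or small dipper was dropped: falling faster than 0.7 m/s with no finger on it ((contact force between the fingers and medium_a below 0.01 N and linear speed of medium_a above 0.7 m/s) or (contact force between the fingers and medium_b below 0.01 N and linear speed of medium_b above 0.7 m/s) or (contact force between the fingers and small_a below 0.01 N and linear speed of small_a above 0.7 m/s) or (contact force between the fingers and small_b below 0.01 N and linear speed of small_b above 0.7 m/s)).
It fails at once if the jar, the screwdriver or the tackle box was moved by more than 30 mm (distance of any of jar_mark, driver, tackle from where it was at the start of the episode above 0.03 m).
It also fails if it takes over 72 s, if anything falls off the work surface, if the arm or the gripper's body presses on something with over 40 N, if the wrist force passes 120 N, or if a joint passes its speed limit or range.

## Working session

There is one attempt and no reset: what is moved stays moved. The work goes in short steps, Python scripts to look and compute and a shell command to move; the robot and the scene stay as the last step left them, time stands still between calls to the robot, and variables do not carry over. Pictures are saved under pics/ and viewed, about 8 in all and at most 12, crops included, and the job is handed in when it is done.

```bash
mkdir -p pics
cat > look.py <<'E'
import cv2,sys,json,numpy as np
from rig import robot
def snap(n,tag):
    im=robot.read_camera(n); cv2.imwrite(f'pics/{tag}_{n}.png',im[:,:,::-1]); return im
E
python3 - <<'E'
from look import *
for n in ('top','side'):
    c=robot.get_calibration(n); print(n,np.round(c['K'],1).tolist(),c['k1'],np.round(c['cam_to_world'],3).tolist()); snap(n,'a')
s=robot.get_state(); print({k:np.round(v,3).tolist() for k,v in s.items()})
E
```

```text
top [[438.7, 0.0, 283.2], [0.0, 438.7, 208.4], [0.0, 0.0, 1.0]] -0.06111900856578909 [[-0.019, -0.989, 0.144, 0.343], [-1.0, 0.018, -0.011, 0.115], [0.008, -0.144, -0.99, 1.304], [0.0, 0.0, 0.0, 1.0]]
side [[438.2, 0.0, 281.8], [0.0, 438.2, 214.7], [0.0, 0.0, 1.0]] 0.030497145362291252 [[0.726, -0.433, 0.535, -0.147], [-0.688, -0.452, 0.568, -0.626], [-0.004, -0.78, -0.625, 0.872], [0.0, 0.0, 0.0, 1.0]]
{'time_s': 0.1, 'joint_positions': [1.171, 0.528, 1.434, -0.0, 1.181, -0.179], 'joint_vel': [0.001, -0.002, -0.004, 0.001, 0.0, -0.001], 'joint_torque': [-0.0, -44.33, -17.859, -0.0, 0.004, 0.0], 'tool_pos': [0.137, 0.609, 0.238], 'tcp_rot': [-0.0, 0.111, 0.994, -0.001], 'ft_force': [-0.548, 0.941, 0.303], 'ft_torque': [0.005, 0.001, 0.04], 'opening': 0.085}
```

View pics/a_top.png

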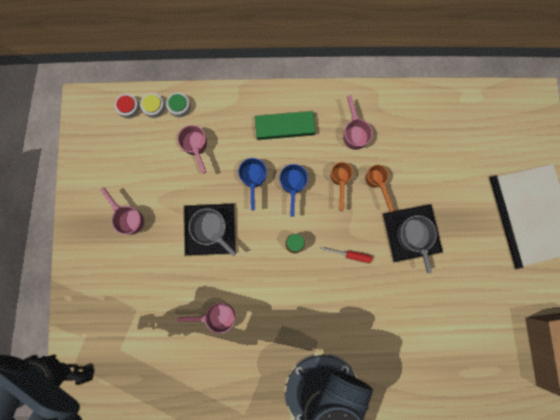

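View pics/a_side.png

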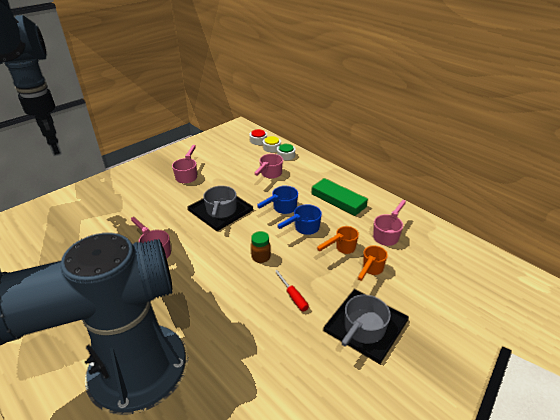

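The top view shows the two blue dippers with cups at (253,172) and (293,180). The oranges are at (342,173) and (377,176). The grey large ones, in the black trays, are at (208,226) and (417,235). All these handles point toward the robot.

The look-alikes are pink, at (193,140), (127,220), (221,318) and (358,133), so I rule them out by hue. The bystanders are the jar at (295,243), the screwdriver at (347,255) and the green box at (285,125).

```bash
cat >> look.py <<'E'
from scipy.optimize import least_squares
def to_plane(px,n,z,cal=None):
    c=cal or robot.get_calibration(n); K=np.array(c['K']);T=np.array(c['cam_to_world'])
    d=(np.asarray(px,float).reshape(-1,2)-K[:2,2])/[K[0,0],K[1,1]]
    u=d.copy()
    for _ in range(10): u=d/(1+c['k1']*(u**2).sum(1,keepdims=True))
    r=np.c_[u,np.ones(len(u))]@T[:3,:3].T
    return (T[:3,3]+r*((z-T[2,3])/r[:,2:]))[:,:2]
RNG={'blue':((105,120,40),(125,255,255)),'orange':((4,150,60),(13,255,255)),'grey':((0,0,75),(179,60,255))}
def measure(im,color,approx,R,foot=0.0,n='top'):
    """approx: pixel near cup. returns centre by far rim, centre by handle tip, handle angle deg"""
    hsv=cv2.cvtColor(im,cv2.COLOR_RGB2HSV); m=cv2.inRange(hsv,*map(np.array,RNG[color]))
    roi=np.zeros_like(m); cv2.circle(roi,approx,50,255,-1); m&=roi
    m=cv2.morphologyEx(m,cv2.MORPH_CLOSE,np.ones((3,3),np.uint8))
    nn,lab,st,ce=cv2.connectedComponentsWithStats(m)
    i=min(range(1,nn),key=lambda i:np.hypot(*(ce[i]-approx)) if st[i,4]>150 else 1e9)
    m=(lab==i).astype(np.uint8)
    fill=cv2.drawContours(m*0,cv2.findContours(m,0,1)[0],-1,1,-1)
    cup=cv2.morphologyEx(fill,cv2.MORPH_OPEN,cv2.getStructuringElement(2,(11,11)))
    P=lambda a,z:to_plane(a,n,foot+z)
    con=P(cv2.findContours(cup,0,1)[0][0][:,0],.055)
    T=robot.get_calibration(n)['cam_to_world']; nad=np.array(T)[:2,3]
    g=con.mean(0); w=(g-nad)/np.hypot(*(g-nad)); far=con[(con-g)@w>0.1*R]
    c=least_squares(lambda p:np.hypot(*(far-p).T)-R,g).x
    ys,xs=np.nonzero(fill&~cv2.dilate(cup,np.ones((3,3),np.uint8))); h=P(np.c_[xs,ys],.069)
    h=h[np.hypot(*(h-c).T)>R+.006]
    vx,vy,x0,y0=cv2.fitLine(h.astype(np.float32),2,0,.001,.001).ravel(); d=np.array([vx,vy]); d*=np.sign((h.mean(0)-c)@d)
    t=(h-[x0,y0])@d; tip=np.array([x0,y0])+d*(np.percentile(t,99)+.001)
    return c,tip-.115*d,np.degrees(np.arctan2(d[1],d[0])),m.sum(),len(h)
ALL={'LL':('grey',(208,226),.052,.004),'LR':('grey',(417,235),.052,.004),'MA':('blue',(253,178),.042,0),'MB':('blue',(293,185),.042,0),'SA':('orange',(342,178),.032,0),'SB':('orange',(380,183),.032,0)}
E
python3 - <<'E'
from look import *
im=cv2.imread('pics/a_top.png')[:,:,::-1].copy()
for k,(c,a,R,f) in ALL.items():
    r=measure(im,c,a,R,f); print(k,np.round(r[0],4),np.round(r[1],4),round(r[2],1),r[3:])
for q in [(184,206),(235,204),(237,253),(184,256),(383,214),(433,206),(442,250),(391,261),(295,243)]: print(q,to_plane([q],'top',.016).round(3))
cv2.imwrite('pics/crop.png',cv2.resize(im[140:290,170:450,::-1],(784,420),interpolation=cv2.INTER_CUBIC))
E
```

```text
LL [0.4697 0.2866] [0.4908 0.3035] -149.4 (np.uint64(707), 58)
LR [ 0.4381 -0.2597] [ 0.447  -0.2889] -172.6 (np.uint64(827), 114)
MA [0.6292 0.1875] [0.639  0.1909] -179.1 (np.uint64(639), 55)
MB [0.6088 0.0708] [0.6182 0.0709] 176.8 (np.uint64(638), 53)
SA [ 0.625  -0.0686] [ 0.6312 -0.0723] 175.0 (np.uint64(446), 77)
SB [ 0.6159 -0.1734] [ 0.6192 -0.1762] -163.7 (np.uint64(483), 101)
(184, 206) [[0.543 0.396]]
(235, 204) [[0.546 0.244]]
(237, 253) [[0.401 0.238]]
(184, 256) [[0.395 0.394]]
(383, 214) [[ 0.508 -0.196]]
(433, 206) [[ 0.529 -0.348]]
(442, 250) [[ 0.397 -0.367]]
(391, 261) [[ 0.368 -0.212]]
(295, 243) [[0.427 0.068]]
```

View pics/crop.png

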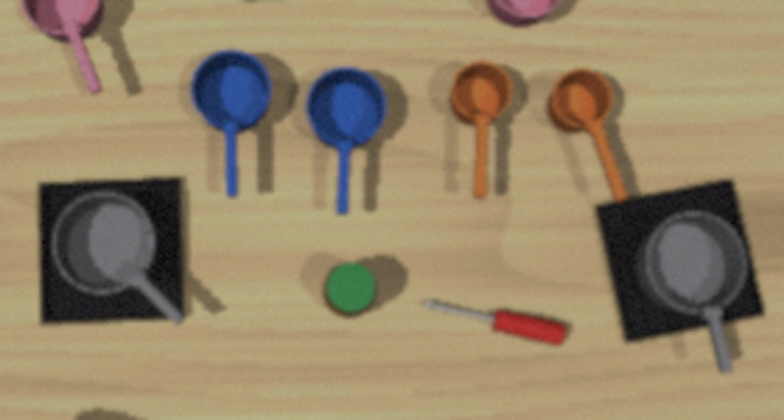

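Run:
```python
from look import *
im=cv2.imread('pics/a_top.png'); h=cv2.cvtColor(im,cv2.COLOR_BGR2HSV)
for t,x,ys in (('blue',252,range(154,214,3)),('orange',342,range(158,214,3)),):
    print(t,[tuple(map(int,h[y,x])) for y in ys])
for t,y,xs in (('greyL',226,range(184,238,3)),('greyR',234,range(390,442,3))):
    print(t,[tuple(map(int,h[y,x])) for x in xs])
print('hL',[tuple(map(int,h[y,x])) for x,y in ((220,240),(224,244),(228,248),(231,251),(233,253))])
print('hR',[tuple(map(int,h[y,x])) for x,y in ((424,252),(426,258),(428,264),(429,269),(430,272))])
# manual readings from crop (scale 2.8, offset 170,140)
C=lambda x,y:((x+.5)/2.8-.5+170,(y+.5)/2.8-.5+140)
for k,c,t,f in (('LL',(104.5,243),(181,319),.004),('LR',(696,263),(726,371),.004),('MA',(231.5,91),(232,196),0),('MB',(346.5,108),(342,213),0),('SA',(482,92),(481,197),0),('SB',(580.5,99),(623,200),0)):
    a=to_plane([C(*c)],'top',.055+f)[0]; b=to_plane([C(*t)],'top',.066+f)[0]; d=b-a
    print(k,a.round(4),b.round(4),round(np.hypot(*d),4),np.degrees(np.arctan2(d[1],d[0])).round(1))
```

```text
blue [(23, 78, 179), (21, 26, 138), (107, 187, 71), (110, 178, 102), (110, 180, 156), (110, 178, 156), (110, 177, 157), (110, 180, 156), (110, 176, 155), (110, 179, 120), (110, 170, 147), (111, 182, 151), (110, 173, 152), (111, 172, 156), (110, 173, 155), (110, 177, 154), (110, 177, 153), (111, 167, 156), (111, 163, 152), (21, 78, 169)]
orange [(19, 91, 174), (16, 113, 169), (10, 168, 100), (11, 178, 116), (12, 176, 174), (13, 173, 180), (11, 177, 176), (11, 186, 158), (12, 175, 173), (13, 172, 173), (13, 174, 174), (13, 171, 172), (13, 169, 174), (13, 169, 173), (13, 168, 175), (13, 169, 174), (13, 169, 173), (12, 164, 165), (18, 89, 169)]
greyL [(18, 76, 90), (30, 27, 28), (120, 4, 60), (130, 17, 46), (90, 11, 70), (140, 11, 70), (150, 9, 108), (143, 9, 115), (0, 0, 112), (130, 7, 116), (140, 6, 118), (120, 7, 115), (130, 8, 102), (130, 7, 110), (126, 40, 32), (90, 11, 24), (0, 10, 26), (19, 85, 81)]
greyR [(170, 29, 26), (30, 71, 25), (105, 30, 34), (150, 10, 53), (135, 7, 78), (100, 9, 81), (135, 9, 111), (128, 9, 113), (120, 9, 115), (135, 9, 114), (135, 9, 117), (150, 7, 106), (120, 8, 98), (135, 8, 67), (105, 9, 59), (30, 3, 75), (20, 85, 72), (18, 88, 165)]
hL [(128, 9, 114), (120, 2, 111), (130, 7, 113), (140, 7, 115), (165, 5, 112)]
hR [(130, 7, 112), (120, 5, 109), (0, 2, 112), (140, 7, 117), (16, 47, 135)]
LL [0.4757 0.3196] [0.3967 0.2408] 0.1115 -135.1
LR [ 0.4437 -0.2845] [ 0.3335 -0.305 ] 0.1121 -169.5
MA [0.6325 0.189 ] [0.5207 0.1888] 0.1119 -179.9
MB [0.6124 0.0698] [0.5012 0.0773] 0.1114 176.2
SA [ 0.627  -0.0719] [ 0.515  -0.0649] 0.1122 176.4
SB [ 0.6179 -0.1748] [ 0.5093 -0.2107] 0.1144 -161.7
```

```bash
sed -i "s/^RNG=.*/RNG={'blue':((100,90,40),(130,255,255)),'orange':((4,130,60),(16,255,255)),'grey':((0,0,43),(179,45,255))}/" look.py
python3 - <<'E'
from look import *
im=cv2.imread('pics/a_top.png')[:,:,::-1].copy()
for k,(c,a,R,f) in ALL.items():
    r=measure(im,c,a,R,f); print(k,np.round(r[0],4),np.round(r[1],4),round(r[2],1),r[3:])
c=robot.get_calibration('wrist'); print(c['K'],c['k1']); s=robot.get_state()
from scipy.spatial.transform import Rotation as Ro
q=s['tcp_rot']; R=Ro.from_quat(np.roll(q,-1)).as_matrix(); print(R.round(3)); T=np.array(c['cam_to_world']); print((R.T@(T[:3,3]-s['tool_pos'])).round(4),(R.T@T[:3,:3]).round(3))
E
```

```text
LL [0.4773 0.3225] [0.4878 0.3112] -145.2 (np.uint64(1273), 98)
LR [ 0.4446 -0.2863] [ 0.4473 -0.2884] -172.3 (np.uint64(1302), 83)
MA [0.6305 0.188 ] [0.6362 0.1895] 179.8 (np.uint64(677), 62)
MB [0.6105 0.0703] [0.6169 0.0735] 178.2 (np.uint64(683), 64)
SA [ 0.627  -0.0707] [ 0.6285 -0.0703] 176.6 (np.uint64(508), 103)
SB [ 0.6173 -0.1751] [ 0.6176 -0.1765] -163.5 (np.uint64(550), 122)
[[325.89201544   0.         286.05668986]
 [  0.         325.89201544 210.099932  ]
 [  0.           0.           1.        ]] -0.06767960812393067
[[-0.976  0.22  -0.001]
 [ 0.22   0.976 -0.002]
 [ 0.    -0.002 -1.   ]]
[ 0.0819  0.0002 -0.133 ] [[-0.001 -0.948 -0.318]
 [ 1.    -0.    -0.001]
 [ 0.001 -0.318  0.948]]
```

```bash
cat > plan.py <<'E'
import sys,numpy as np
from rig import robot
from scipy.spatial.transform import Rotation as Ro
def plan(x,y,z,phi):
    s=robot.get_state(); R=Ro.from_quat(np.roll(s['tcp_rot'],-1)).as_matrix(); p=np.radians(phi)
    X=np.array([np.cos(p),np.sin(p),0]);Z=np.array([0,0,-1.]);G=np.c_[X,np.cross(Z,X),Z]
    cm=R.T@(np.array([x,y,z])-s['tool_pos'])*100
    print('t',round(s['time_s'],2),'tcp',np.round(s['tool_pos'],4),'phi',np.degrees(np.arctan2(R[1,0],R[0,0])).round(2),'shift cm',cm.round(2),'turn',Ro.from_matrix(R.T@G).as_rotvec().round(3),'F',np.round(s['ft_force'],1),'open',round(s['opening'],4))
if __name__=='__main__': plan(*map(float,sys.argv[1:]))
E
python3 plan.py .548 .189 .16 180
```

```text
t 0.1 tcp [0.1372 0.6091 0.2384] phi 167.29 shift cm [-49.32 -31.93   7.89] turn [-0.002 -0.001 -0.222] F [-0.5  0.9  0.3] open 0.0852
```

```bash
r="0.5,-49.3,-31.9,7.9,0,0,-0.22"; python3 -m inch '[0.5,-49.3,-31.9,7.9,0,0,-0.22, 0.5,-49.3,-31.9,7.9,0,0,-0.22, 0.5,-49.3,-31.9,7.9,0,0,-0.22, 0.5,-49.3,-31.9,7.9,0,0,-0.22, 0.5,-49.3,-31.9,7.9,0,0,-0.22, 0.5,-49.3,-31.9,7.9,0,0,-0.22, 0.5,-49.3,-31.9,7.9,0,0,-0.22, 0.5,-49.3,-31.9,7.9,0,0,-0.22, 0.5,-49.3,-31.9,7.9,0,0,-0.22, 0.5,-49.3,-31.9,7.9,0,0,-0.22, 0.5,-49.3,-31.9,7.9,0,0,-0.22, 0.5,-49.3,-31.9,7.9,0,0,-0.22]' 60
python3 plan.py .548 .189 .051 180
python3 - <<'E'
from look import *
c=robot.get_calibration('wrist'); snap('wrist','b')
E
```

```text
time_s: 1.6
tool_pos: [0.5471, 0.1903, 0.1599]
tcp_rot: [-0.001, 0.001, 1.0, 0.0]
ft_force: [-1.0, 0.1, -0.3]
opening: 0.0426
t 1.6 tcp [0.5471 0.1903 0.1599] phi 179.89 shift cm [-0.11 -0.13 10.89] turn [ 0.    -0.002 -0.002] F [-1.   0.1 -0.3] open 0.0426
```

View pics/b_wrist.png

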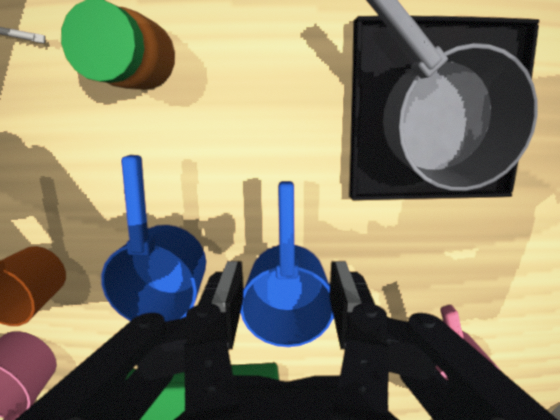

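The wrist view shows the blue dipper between the fingers: handle end at (286,182), rim down to (287,346), true blue and not pink. The grey dipper and its tray are at upper right, with the rim running through about (477,44), (537,110) and (458,189).

Run:
```python
from look import *
print('MA tip',to_plane([(286,182)],'wrist',.069).round(4),'rim L,R,far',to_plane([(243,300),(333,300),(287,346)],'wrist',.055).round(4).tolist())
for f in (0,.004):
    p=to_plane([(477,44),(537,107),(458,189),(515,165),(520,66)],'wrist',.055+f)
    for fixed in (1,): 
        s=least_squares(lambda q:np.hypot(*(p-q[:2]).T)-.052,p.mean(0)); print('LL',f,s.x.round(4),(s.fun*1000).round(1))
print('tray corners',to_plane([(538,20),(513,196),(350,199),(357,16)],'wrist',.016).round(4).tolist())
```

```text
MA tip [[0.5192 0.1908]] rim L,R,far [[0.6257, 0.1538], [0.6259, 0.2308], [0.6748, 0.1914]]
LL 0 [0.4771 0.3235] [ 0.1  0.3 -1.3  0.7 -1.3]
LL 0.004 [0.477  0.3202] [-0.8  0.4 -2.2  0.7 -1.4]
tray corners [[0.3977, 0.3926], [0.5445, 0.3986], [0.5475, 0.2476], [0.401, 0.2454]]
```

```bash
python3 -m inch '[0.5,-0.1,-0.1,5,0,0,0, 0.5,-0.1,-0.1,10.9,0,0,0, 0.5,-0.1,-0.1,10.9,0,0,0, 0.9,-0.1,-0.1,10.9,0,0,0, 1,-0.1,-0.1,10.9,0,0,0, 1,-0.1,-0.1,10.9,0,0,0, 1,-0.1,-0.1,10.9,0,0,0, 1,-0.1,-0.1,10.9,0,0,0]' 60
```

```text
time_s: 2.65
tool_pos: [0.5505, 0.1896, 0.054]
tcp_rot: [0.002, 0.001, 1.0, 0.001]
ft_force: [-2.3, 0.6, 7.8]
opening: 0.0108
```

```bash
python3 -m inch '[1,0,0,-1,0,0,0, 1,0,0,-3,0,0,0, 1,0,0,-6,0,0,0, 1,0,0,-11,0,0,0, 1,0,0,-11,0,0,0]' 60; python3 plan.py .3945 .342 .165 165
```

```text
time_s: 3.28
tool_pos: [0.552, 0.1893, 0.166]
tcp_rot: [0.005, 0.001, 1.0, 0.001]
ft_force: [0.2, 0.6, -1.1]
opening: 0.0108
t 3.27 tcp [0.552  0.1893 0.166 ] phi 179.9 shift cm [15.78 15.24 -0.04] turn [0.002 0.009 0.26 ] F [ 0.2  0.6 -1.1] open 0.0108
```

```bash
python3 -m inch '[1,15.8,15.2,0,0,0.009,0.26, 1,15.8,15.2,0,0,0.009,0.26, 1,15.8,15.2,0,0,0.009,0.26, 1,15.8,15.2,0,0,0.009,0.26, 1,15.8,15.2,0,0,0.009,0.26, 1,15.8,15.2,0,0,0.009,0.26, 1,15.8,15.2,0,0,0.009,0.26]'; python3 plan.py .3945 .342 .165 165
python3 - <<'E'
from look import *
snap('wrist','c')
E
```

```text
time_s: 4.15
tool_pos: [0.3925, 0.3405, 0.1611]
tcp_rot: [-0.004, 0.131, 0.991, -0.0]
ft_force: [-0.3, -0.3, -1.5]
opening: 0.0107
t 4.15 tcp [0.3925 0.3405 0.1611] phi 164.9 shift cm [-0.15  0.19 -0.39] turn [-0.001 -0.009 -0.002] F [-0.3 -0.3 -1.5] open 0.0107
```

View pics/c_wrist.png

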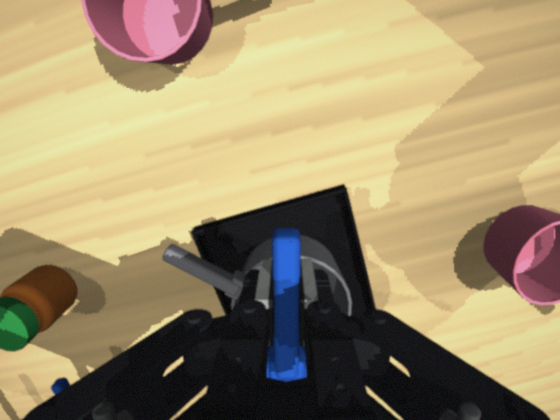

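The wrist view shows the held handle straight between the fingers, with its outer end at (286,230). The grey handle's end is at (170,252), and the large rim is partly visible behind the fingers.

Run:
```python
from look import *
s=robot.get_state(); t=s['tool_pos']
for h in (.013,.015,.017):
    p=to_plane([(286,230)],'wrist',t[2]+h)[0]; print('held tip dist',np.hypot(*(p-t[:2])).round(4),p.round(4))
print('LLtip',to_plane([(168,251)],'wrist',.07).round(4))
# side view check of droop
im=snap('side','c'); snap('top','c')
cv2.imwrite('pics/c2.png',cv2.resize(im[100:300,120:360,::-1],(720,600),interpolation=cv2.INTER_CUBIC))
```

```text
held tip dist 0.033 [0.3606 0.3492]
held tip dist 0.0338 [0.3599 0.3494]
held tip dist 0.0346 [0.3591 0.3496]
LLtip [[0.3935 0.2465]]
```

View pics/c2.png

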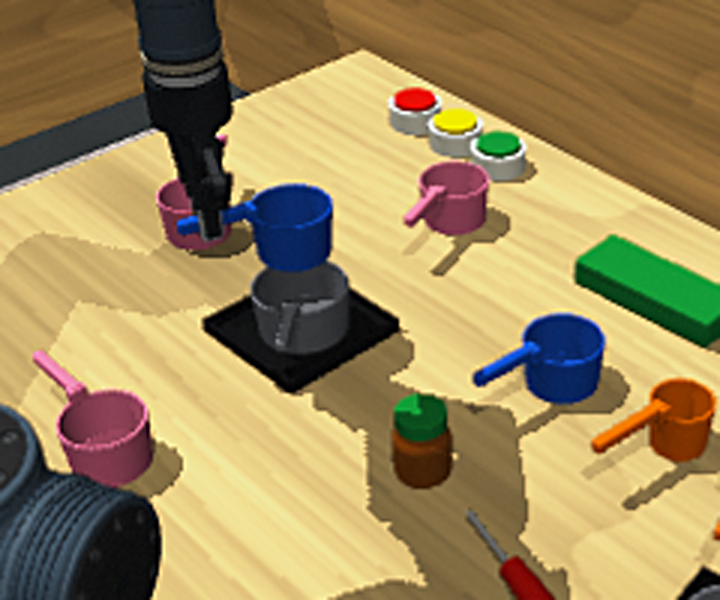

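```bash
python3 plan.py .3983 .3426 .072 165
python3 - <<'E'
from look import *
im=cv2.imread('pics/c_top.png')[:,:,::-1].copy(); t=robot.get_state()['tool_pos']
hsv=cv2.cvtColor(im,cv2.COLOR_RGB2HSV); m=cv2.inRange(hsv,*map(np.array,RNG['blue']))
nn,lab,st,ce=cv2.connectedComponentsWithStats(m); print([(st[i].tolist(),ce[i].round()) for i in range(1,nn) if st[i,4]>60])
c=cv2.findContours(m,0,1)[0]
c=min((k for k in c if cv2.contourArea(k)>150),key=lambda k:k[:,0,0].min())[:,0]
p=to_plane(c,'top',t[2]+.001); nad=np.array([.343,.115]); g=p.mean(0); w=(g-nad)/np.hypot(*(g-nad)); far=p[(p-g)@w>0]
r=least_squares(lambda q:np.hypot(*(far-q).T)-.042,g,loss='soft_l1',f_scale=.002); print(r.x.round(4),(t[:2]+.0815*np.array([np.cos(np.radians(-15)),np.sin(np.radians(-15))])).round(4),np.abs(r.fun).max())
E
```

```text
t 4.3 tcp [0.3923 0.3406 0.1612] phi 164.9 shift cm [-0.61  0.36  8.92] turn [-0.001 -0.009 -0.002] F [ 0.4 -0.6 -1.7] open 0.0108
[([280, 165, 28, 51, 682], array([293., 181.])), ([185, 206, 34, 36, 823], array([202., 223.]))]
[0.4773 0.3158] [0.471  0.3196] 0.010293431096200852
```

```bash
python3 -m inch '[1,-0.6,0.35,1,0,-0.009,0, 1,-0.6,0.35,4,0,-0.009,0, 1,-0.6,0.35,5,0,-0.009,0, 1,-0.6,0.35,7,0,-0.009,0, 1,-0.6,0.35,8.5,0,-0.009,0, 1,-0.6,0.35,8.9,0,-0.009,0, 1,-0.6,0.35,8.9,0,-0.009,0]'; python3 plan.py .3983 .3426 .064 165
python3 - <<'E'
from look import *
im=snap('side','d')
cv2.imwrite('pics/d2.png',cv2.resize(im[140:260,140:300,::-1],(800,600),interpolation=cv2.INTER_CUBIC))
E
```

```text
time_s: 5.18
tool_pos: [0.3975, 0.3433, 0.0722]
tcp_rot: [-0.0, 0.13, 0.991, -0.001]
ft_force: [-0.2, -0.4, -1.0]
opening: 0.0106
t 5.17 tcp [0.3975 0.3433 0.0722] phi 165.0 shift cm [-0.1  -0.05  0.82] turn [-0.001  0.     0.   ] F [-0.2 -0.4 -1. ] open 0.0106
```

View pics/d2.png

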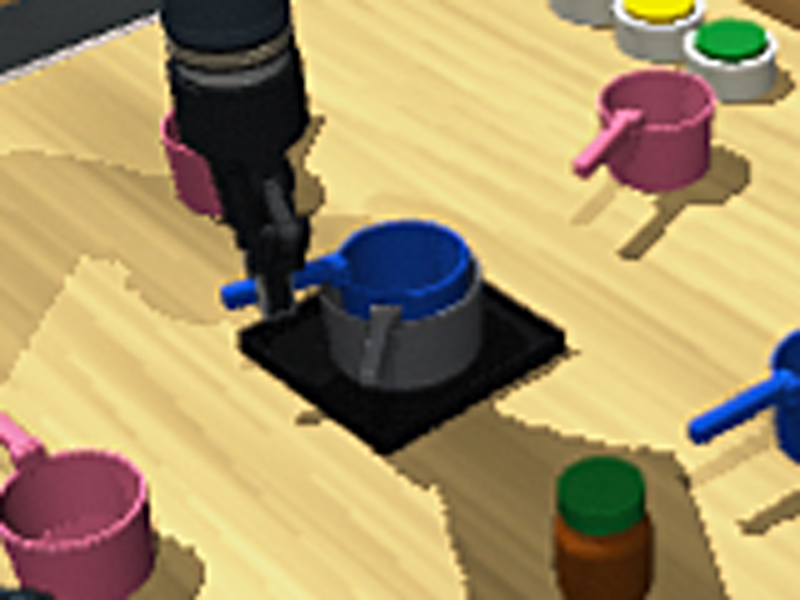

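The blue cup sits centred inside the grey one with about 10 mm still to go, so I'll lower it slowly.

```bash
python3 -m inch '[1,0,0,0.5,0,0,0, 1,0,0,0.7,0,0,0, 1,0,0,0.8,0,0,0, 1,0,0,0.8,0,0,0]'; python3 plan.py .3983 .3426 .064 165; python3 -m inch '[1,0,0,0.2,0,0,0, 1,0,0,0.3,0,0,0, 1,0,0,0.3,0,0,0]'
```

```text
time_s: 5.72
tool_pos: [0.3971, 0.3433, 0.0646]
tcp_rot: [-0.0, 0.13, 0.991, -0.001]
ft_force: [-1.1, 0.1, 1.7]
opening: 0.0107
t 5.72 tcp [0.3971 0.3433 0.0646] phi 165.01 shift cm [-0.13 -0.04  0.06] turn [-0.001  0.     0.   ] F [-1.1  0.1  1.7] open 0.0107
time_s: 6.1
tool_pos: [0.3963, 0.3436, 0.0636]
tcp_rot: [-0.0, 0.13, 0.991, -0.0]
ft_force: [-7.5, 1.1, 20.2]
opening: 0.0104
```

```bash
python3 -m inch '[0.9,0,0,-0.2,0,0,0, 0.65,0,0,-0.2,0,0,0, 0.6,0,0,-0.2,0,0,0, 0.5,0,0,-3,0,0,0, 0.5,0,0,-9,0,0,0, 0.5,0,0,-9,0,0,0]' 60; python3 plan.py .5307 .0768 .155 176.7
```

```text
time_s: 6.85
tool_pos: [0.4003, 0.3449, 0.1548]
tcp_rot: [0.004, 0.131, 0.991, 0.002]
ft_force: [0.2, -0.3, 1.3]
opening: 0.0428
t 6.85 tcp [0.4003 0.3449 0.1548] phi 165.0 shift cm [-19.53 -22.52  -0.  ] turn [ 0.005  0.008 -0.204] F [ 0.2 -0.3  1.3] open 0.0428
```

```bash
python3 -m inch '[0.5,-19.5,-22.5,0,0.005,0.008,-0.2, 0.5,-19.5,-22.5,0,0.005,0.008,-0.2, 0.5,-19.5,-22.5,0,0.005,0.008,-0.2, 0.5,-19.5,-22.5,0,0.005,0.008,-0.2, 0.5,-19.5,-22.5,0,0.005,0.008,-0.2, 0.5,-19.5,-22.5,0,0.005,0.008,-0.2, 0.5,-19.5,-22.5,0,0.005,0.008,-0.2]'; python3 plan.py .5307 .0768 .052 176.7;  python3 - <<'E'
from look import *
snap('wrist','e')
E
```

```text
time_s: 7.72
tool_pos: [0.5264, 0.0756, 0.1504]
tcp_rot: [-0.006, 0.031, 0.999, -0.002]
ft_force: [-0.2, -0.0, -0.1]
opening: 0.0429
t 7.72 tcp [0.5264 0.0756 0.1504] phi 176.4 shift cm [-0.54  0.2   9.83] turn [-0.005 -0.012 -0.005] F [-0.2 -0.  -0.1] open 0.0429
```

View pics/e_wrist.png

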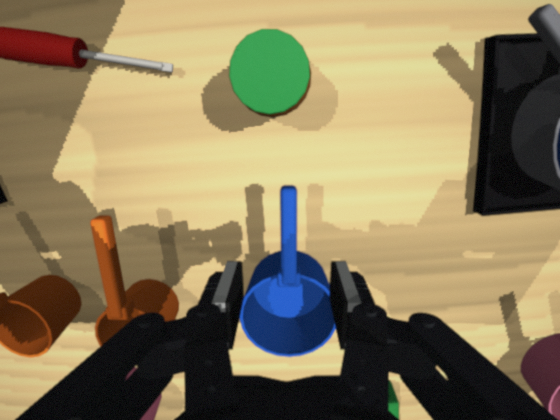

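The blue dipper's handle lies midway between the fingers, with its end at (288,187) and its far rim at (289,355). The jar is clear at (270,72), as is the screwdriver.

```bash
python3 - <<'E'
from look import *
tip=to_plane([(288,187)],'wrist',.069)[0]; r=to_plane([(289,355),(240,305),(339,305)],'wrist',.055); print('tip',tip.round(4),'far',r[0].round(4),'mid',r[1:].mean(0).round(4))
c=r[0]-[.042*np.cos(np.radians(-3.3)),.042*np.sin(np.radians(-3.3))]; d=tip-c; print(c.round(4),np.hypot(*d),np.degrees(np.arctan2(d[1],d[0])))
E
python3 -m inch '[0.5,-0.45,0.05,4,-0.005,-0.012,0, 0.5,-0.45,0.05,8,-0.005,-0.012,0, 0.5,-0.45,0.05,9.8,-0.005,-0.012,0, 0.5,-0.45,0.05,9.8,-0.005,-0.012,0, 1,-0.45,0.05,9.8,-0.005,-0.012,0, 1,-0.45,0.05,9.8,-0.005,-0.012,0, 1,-0.45,0.05,9.8,-0.005,-0.012,0, 1,-0.45,0.05,9.8,-0.005,-0.012,0]' 60; python3 plan.py .5307 .0768 .052 176.7
```

```text
tip [0.499  0.0789] far [0.6535 0.0705] mid [0.6021 0.0739]
[0.6116 0.0729] 0.11273124726204617 176.95487867870693
time_s: 8.78
tool_pos: [0.5315, 0.0756, 0.0544]
tcp_rot: [0.002, 0.031, 1.0, -0.0]
ft_force: [-1.1, 2.3, 6.0]
opening: 0.0102
t 8.78 tcp [0.5315 0.0756 0.0544] phi 176.46 shift cm [0.09 0.12 0.24] turn [ 0.     0.005 -0.004] F [-1.1  2.3  6. ] open 0.0102
```

```bash
python3 -m inch '[1,0,0,-1,0,0,0, 1,0,0,-3,0,0,0, 1,0,0,-6,0,0,0, 1,0,0,-11,0,0,0, 1,0,0,-11,0,0,0]' 60; python3 plan.py .3918 -.2227 .16 130
```

```text
time_s: 9.4
tool_pos: [0.5335, 0.0749, 0.1674]
tcp_rot: [0.006, 0.031, 1.0, -0.001]
ft_force: [0.6, -0.5, -2.0]
opening: 0.0104
t 9.4 tcp [0.5335 0.0749 0.1674] phi 176.45 shift cm [ 12.31 -30.58   0.61] turn [0.004 0.012 0.811] F [ 0.6 -0.5 -2. ] open 0.0104
```

```bash
python3 -m inch '[1,12.3,-30.6,0.5,0.004,0.012,0.81, 1,12.3,-30.6,0.5,0.004,0.012,0.81, 1,12.3,-30.6,0.5,0.004,0.012,0.81, 1,12.3,-30.6,0.5,0.004,0.012,0.81, 1,12.3,-30.6,0.5,0.004,0.012,0.81, 1,12.3,-30.6,0.5,0.004,0.012,0.81, 1,12.3,-30.6,0.5,0.004,0.012,0.81, 1,12.3,-30.6,0.5,0.004,0.012,0.81, 1,12.3,-30.6,0.5,0.004,0.012,0.81]'; python3 plan.py .3918 -.2227 .12 130;  python3 - <<'E'
from look import *
w=snap('wrist','f'); s=snap('side','f')
cv2.imwrite('pics/f2.png',np.hstack([w,cv2.resize(s[240:400,270:450],(390,420))[:,:240]])[:,:,::-1])
E
```

```text
time_s: 10.52
tool_pos: [0.3893, -0.2211, 0.158]
tcp_rot: [-0.005, 0.421, 0.907, -0.001]
ft_force: [-0.4, -0.5, -0.7]
opening: 0.0105
t 10.53 tcp [ 0.3893 -0.2211  0.158 ] phi 130.16 shift cm [-0.31  0.11  3.8 ] turn [-0.006 -0.008  0.003] F [-0.4 -0.5 -0.7] open 0.0105
```

View pics/f2.png

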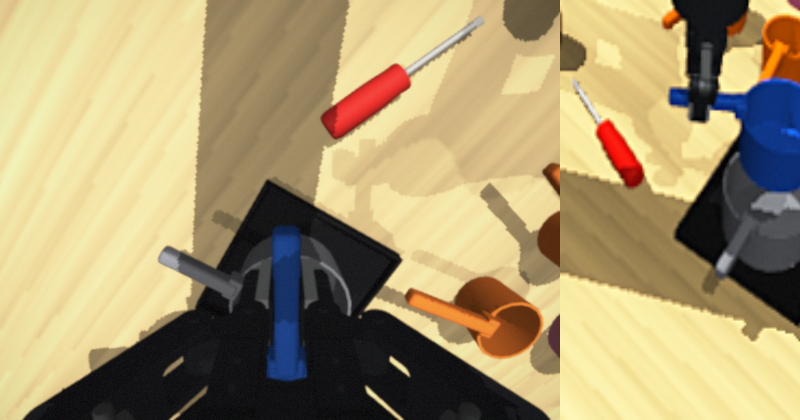

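The wrist view shows the held blue handle over the right-hand grey dipper, with the rim arc symmetric about it: left edge about (240,285), right edge about (350,308). The grey handle end at (165,257) and the orange at right are clear. It looks the same as the left tray did at this stage, so I'll descend.

```bash
python3 -m inch '[1,-0.45,0.2,1,-0.005,-0.008,0, 1,-0.45,0.2,4,-0.005,-0.008,0, 1,-0.45,0.2,5,-0.005,-0.008,0, 1,-0.45,0.2,7,-0.005,-0.008,0, 1,-0.45,0.2,8.2,-0.005,-0.008,0, 1,-0.45,0.2,8.6,-0.005,-0.008,0, 1,-0.45,0.2,8.6,-0.005,-0.008,0]'; python3 plan.py .3918 -.2227 .064 130; python3 -m inch '[1,0,0,0.4,0,0,0, 1,0,0,0.8,0,0,0, 1,0,0,0.8,0,0,0]'; python3 plan.py .3918 -.2227 .064 130
```

```text
time_s: 11.5
tool_pos: [0.3929, -0.2246, 0.0722]
tcp_rot: [0.0, 0.422, 0.906, -0.001]
ft_force: [-0.8, 0.4, -0.0]
opening: 0.0109
t 11.5 tcp [ 0.3929 -0.2246  0.0722] phi 130.05 shift cm [0.22 0.04 0.82] turn [-0.001  0.001  0.001] F [-0.8  0.4 -0. ] open 0.0109
time_s: 11.88
tool_pos: [0.393, -0.2247, 0.0646]
tcp_rot: [0.001, 0.422, 0.906, -0.001]
ft_force: [0.3, 1.1, 5.4]
opening: 0.011
t 11.88 tcp [ 0.393  -0.2247  0.0646] phi 130.05 shift cm [0.23 0.04 0.05] turn [-0.001  0.002  0.001] F [0.3 1.1 5.4] open 0.011
```

```bash
python3 -m inch '[1,0,0,0.15,0,0,0, 1,0,0,0.15,0,0,0, 0.9,0,0,-0.1,0,0,0, 0.65,0,0,-0.1,0,0,0, 0.6,0,0,-0.1,0,0,0, 0.5,0,0,-3,0,0,0, 0.5,0,0,-9,0,0,0, 0.5,0,0,-9,0,0,0]' 60; python3 plan.py .5388 -.2005 .155 -162.5
```

```text
time_s: 12.88
tool_pos: [0.3949, -0.2262, 0.1574]
tcp_rot: [0.005, 0.422, 0.907, -0.002]
ft_force: [0.0, 0.5, -0.6]
opening: 0.0423
t 12.88 tcp [ 0.3949 -0.2262  0.1574] phi 130.06 shift cm [-7.29 12.67  0.31] turn [-0.006  0.009 -1.177] F [ 0.   0.5 -0.6] open 0.0423
```

```bash
python3 -m inch '[0.5,-7.3,12.7,0.3,-0.006,0.009,-1.18, 0.5,-7.3,12.7,0.3,-0.006,0.009,-1.18, 0.5,-7.3,12.7,0.3,-0.006,0.009,-1.18, 0.5,-7.3,12.7,0.3,-0.006,0.009,-1.18, 0.5,-7.3,12.7,0.3,-0.006,0.009,-1.18, 0.5,-7.3,12.7,0.3,-0.006,0.009,-1.18, 0.5,-7.3,12.7,0.3,-0.006,0.009,-1.18, 0.5,-7.3,12.7,0.3,-0.006,0.009,-1.18]'; python3 plan.py .5388 -.2005 .052 -162.5;  python3 - <<'E'
from look import *
snap('wrist','g')
E
```

```text
time_s: 13.88
tool_pos: [0.5363, -0.1981, 0.1496]
tcp_rot: [-0.004, -0.153, 0.988, 0.004]
ft_force: [-0.8, 0.4, 1.0]
opening: 0.0429
t 13.88 tcp [ 0.5363 -0.1981  0.1496] phi -162.38 shift cm [-0.23 -0.4   9.76] turn [ 0.01  -0.006  0.002] F [-0.8  0.4  1. ] open 0.0429
```

View pics/g_wrist.png

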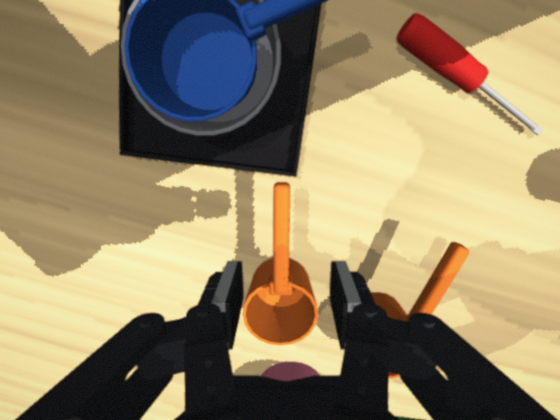

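The wrist view shows the second orange dipper between the fingers, with its handle end at (282,183). The blue dipper is nested in the right-hand grey one: blue rim about (193,55), inside the grey rim on all sides. The screwdriver and the other orange are untouched.

```bash
cat > med.py <<'E'
from look import *
def medfit(im,approx,cal=None,zr=.065):
    hsv=cv2.cvtColor(im,cv2.COLOR_RGB2HSV); m=cv2.inRange(hsv,*map(np.array,RNG['blue']))
    c=min(cv2.findContours(m,0,1)[0],key=lambda k:-cv2.contourArea(k) if abs(k[:,0].mean(0)-approx).max()<120 else 0)[:,0]
    c=c[(c[:,1]>approx[1]+5)&(c[:,1]<415)]
    p=to_plane(c,'wrist',zr,cal); f=lambda q:np.hypot(*(p-q).T)-.042
    r=least_squares(f,p.mean(0),loss='soft_l1',f_scale=.001); return r.x,np.abs(r.fun),len(p)
E
python3 - <<'E'
from med import *
im=cv2.imread('pics/g_wrist.png')[:,:,::-1].copy()
x,f,n=medfit(im,(193,55)); print('med in LR',x.round(4),'med.resid',np.median(f).round(4),n)
t=robot.get_state()['tool_pos']
tip=to_plane([(282,183)],'wrist',.069)[0]; far=to_plane([(282,343)],'wrist',.055)[0]; d=(tip-far); print('tip',tip.round(4),'far-tip',np.hypot(*d).round(4),'(nominal .147) ang',np.degrees(np.arctan2(d[1],d[0])),'tcp-tip',np.hypot(*(tip-t[:2])).round(4))
E
python3 -m inch '[0.5,-0.3,-0.2,4,0.01,-0.006,0, 0.5,-0.3,-0.2,8,0.01,-0.006,0, 0.5,-0.3,-0.2,9.7,0.01,-0.006,0, 0.5,-0.3,-0.2,9.7,0.01,-0.006,0, 1,-0.3,-0.2,9.7,0.01,-0.006,0, 1,-0.3,-0.2,9.7,0.01,-0.006,0, 1,-0.3,-0.2,9.7,0.01,-0.006,0, 1,-0.3,-0.2,9.7,0.01,-0.006,0]' 60; python3 plan.py .5388 -.2005 .052 -162.5
```

```text
med in LR [ 0.4467 -0.288 ] med.resid 0.0002 175
tip [ 0.5086 -0.2091] far-tip 0.1446 (nominal .147) ang -162.6965917177913 tcp-tip 0.0298
time_s: 14.92
tool_pos: [0.5406, -0.1995, 0.0553]
tcp_rot: [0.002, -0.154, 0.988, -0.002]
ft_force: [0.1, 0.4, 5.6]
opening: 0.0105
t 14.93 tcp [ 0.5406 -0.1995  0.0553] phi -162.34 shift cm [ 0.2  -0.04  0.33] turn [-0.004  0.003  0.003] F [0.1 0.4 5.6] open 0.0105
```

```bash
python3 -m inch '[1,0,0,-1,0,0,0, 1,0,0,-3,0,0,0, 1,0,0,-6,0,0,0, 1,0,0,-11,0,0,0, 1,0,0,-11,0,0,0]' 60; python3 plan.py .4877 -.217 .16 60
```

```text
time_s: 15.55
tool_pos: [0.5418, -0.1999, 0.1681]
tcp_rot: [0.004, -0.154, 0.988, -0.004]
ft_force: [0.4, -0.3, -1.0]
opening: 0.0104
t 15.55 tcp [ 0.5418 -0.1999  0.1681] phi -162.33 shift cm [5.68 0.02 0.77] turn [0.005 0.014 2.403] F [ 0.4 -0.3 -1. ] open 0.0104
```

```bash
python3 -m inch '[1,5.7,0,0.8,0.005,0.014,2.2, 1,5.7,0,0.8,0.005,0.014,2.2, 1,5.7,0,0.8,0.005,0.014,2.2, 1,5.7,0,0.8,0.005,0.014,2.2, 1,5.7,0,0.8,0.005,0.014,2.2, 1,5.7,0,0.8,0.005,0.014,2.2, 1,5.7,0,0.8,0.005,0.014,2.2, 1,5.7,0,0.8,0.005,0.014,2.2, 1,5.7,0,0.8,0.005,0.014,2.2, 1,5.7,0,0.8,0.005,0.014,2.2, 1,5.7,0,0.8,0.005,0.014,2.2, 1,5.7,0,0.8,0.005,0.014,2.2]'; python3 plan.py .4877 -.217 .14 60
```

```text
time_s: 17.05
tool_pos: [0.4843, -0.2152, 0.1548]
tcp_rot: [-0.006, 0.812, 0.583, -0.003]
ft_force: [-0.4, 0.1, -0.4]
opening: 0.0109
t 17.05 tcp [ 0.4843 -0.2152  0.1548] phi 71.32 shift cm [-0.06  0.4   1.48] turn [-0.012 -0.001  0.198] F [-0.4  0.1 -0.4] open 0.0109
```

```bash
python3 -m inch '[1,-0.1,0.4,1.5,-0.012,-0.001,0.2, 1,-0.1,0.4,1.5,-0.012,-0.001,0.2, 1,-0.1,0.4,1.5,-0.012,-0.001,0.2, 1,-0.1,0.4,1.5,-0.012,-0.001,0.2]'; python3 plan.py .4877 -.217 .08 60;  python3 - <<'E'
from med import *
cal=robot.get_calibration('wrist'); t=robot.get_state()['tool_pos']; im=snap('wrist','h')
hsv=cv2.cvtColor(im,cv2.COLOR_RGB2HSV); m=cv2.inRange(hsv,*map(np.array,RNG['orange'])); 
col=np.nonzero(m[150:330,270:305].any(1))[0]; r=col.min()+150; print('held tip row',r, 'cols',np.nonzero(m[r+4])[0][[0,-1]])
p=to_plane([(286,r)],'wrist',t[2]+.014,cal)[0]; print('tip dist',np.hypot(*(p-t[:2])))
snap('side','h'); snap('top','h')
E
```

```text
time_s: 17.55
tool_pos: [0.4887, -0.2182, 0.1412]
tcp_rot: [0.002, 0.865, 0.502, 0.0]
ft_force: [-0.5, -0.2, -0.8]
opening: 0.0107
t 17.55 tcp [ 0.4887 -0.2182  0.1412] phi 60.23 shift cm [ 0.06 -0.17  6.12] turn [0.003 0.001 0.004] F [-0.5 -0.2 -0.8] open 0.0107
held tip row 222 cols [273 299]
tip dist 0.0372865946196279
```

Run:
```python
from med import *
for f,c in (('c','blue'),('f','blue'),('h','orange')):
    im=cv2.imread(f'pics/{f}_wrist.png'); m=cv2.inRange(cv2.cvtColor(im,cv2.COLOR_BGR2HSV),*map(np.array,RNG[c])); col=np.nonzero(m[150:330,275:298].any(1))[0]; print(f,col.min()+150)
im=cv2.imread('pics/h_side.png'); w=cv2.imread('pics/h_wrist.png')
cv2.imwrite('pics/h2.png',np.hstack([w[120:,:][:, 100:500],cv2.resize(im[220:370,280:480],(400,300))]))
```

```text
c 227
f 225
h 222
```

View pics/h2.png

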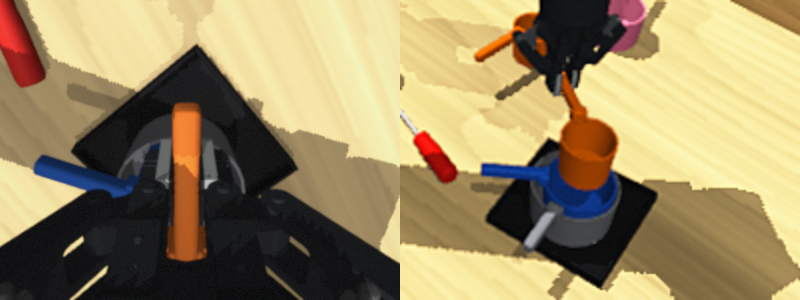

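The wrist view shows the orange handle centred over the nest. The side view shows the orange cup level and lined up above the blue one, clear of the blue and grey handles, so I'll descend.

```bash
python3 -m inch '[1,-0.15,-0.15,0.5,0,0,0, 1,-0.15,-0.15,2,0,0,0, 1,-0.15,-0.15,4,0,0,0, 1,-0.15,-0.15,5.5,0,0,0, 1,-0.15,-0.15,6.2,0,0,0, 1,-0.15,-0.15,6.2,0,0,0]'; python3 -m inch '[1,0,0,0.4,0,0,0, 1,0,0,0.7,0,0,0, 1,0,0,0.7,0,0,0]'; python3 plan.py .4867 -.2187 .0705 60
```

```text
time_s: 18.45
tool_pos: [0.4865, -0.2187, 0.0783]
tcp_rot: [0.001, 0.865, 0.501, 0.0]
ft_force: [-0.4, -0.1, -0.9]
opening: 0.0107
time_s: 18.82
tool_pos: [0.4869, -0.2191, 0.0722]
tcp_rot: [0.002, 0.865, 0.501, 0.0]
ft_force: [-0.3, 0.3, -1.3]
opening: 0.0108
t 18.82 tcp [ 0.4869 -0.2191  0.0722] phi 60.16 shift cm [ 0.02 -0.04  0.17] turn [0.004 0.001 0.003] F [-0.3  0.3 -1.3] open 0.0108
```

```bash
python3 -m inch '[1,0,0,0.15,0,0,0, 1,0,0,0.3,0,0,0, 1,0,0,0.3,0,0,0]'; python3 plan.py .4867 -.2187 .0705 60
```

```text
time_s: 19.2
tool_pos: [0.4877, -0.2186, 0.0708]
tcp_rot: [0.002, 0.865, 0.501, 0.001]
ft_force: [1.0, 4.2, 11.5]
opening: 0.0104
t 19.2 tcp [ 0.4877 -0.2186  0.0708] phi 60.14 shift cm [-0.06 -0.08  0.03] turn [0.005 0.    0.002] F [ 1.   4.2 11.5] open 0.0104
```

```bash
python3 -m inch '[0.9,0,0,-0.15,0,0,0, 0.65,0,0,-0.15,0,0,0, 0.6,0,0,-0.15,0,0,0, 0.5,0,0,-3,0,0,0, 0.5,0,0,-8,0,0,0, 0.5,0,0,-8,0,0,0]' 60; python3 plan.py .5452 -.0659 .155 176.5
```

```text
time_s: 19.95
tool_pos: [0.4887, -0.2203, 0.152]
tcp_rot: [0.005, 0.865, 0.501, 0.002]
ft_force: [-0.1, 0.0, -0.6]
opening: 0.0427
t 19.95 tcp [ 0.4887 -0.2203  0.152 ] phi 60.15 shift cm [16.2  -2.78 -0.36] turn [ 0.005  0.012 -2.031] F [-0.1  0.  -0.6] open 0.0427
```

```bash
python3 -m inch '[0.5,16.2,-2.8,-0.4,0.005,0.012,-2.03, 0.5,16.2,-2.8,-0.4,0.005,0.012,-2.03, 0.5,16.2,-2.8,-0.4,0.005,0.012,-2.03, 0.5,16.2,-2.8,-0.4,0.005,0.012,-2.03, 0.5,16.2,-2.8,-0.4,0.005,0.012,-2.03, 0.5,16.2,-2.8,-0.4,0.005,0.012,-2.03, 0.5,16.2,-2.8,-0.4,0.005,0.012,-2.03, 0.5,16.2,-2.8,-0.4,0.005,0.012,-2.03, 0.5,16.2,-2.8,-0.4,0.005,0.012,-2.03, 0.5,16.2,-2.8,-0.4,0.005,0.012,-2.03, 0.5,16.2,-2.8,-0.4,0.005,0.012,-2.03, 0.5,16.2,-2.8,-0.4,0.005,0.012,-2.03]'; python3 plan.py .5452 -.0659 .15 176.5
python3 - <<'E'
from med import *
cal=robot.get_calibration('wrist'); t=robot.get_state()['tool_pos']; im=snap('wrist','i')
m=cv2.inRange(cv2.cvtColor(im,cv2.COLOR_RGB2HSV),*map(np.array,RNG['orange'])); nn,lab,st,ce=cv2.connectedComponentsWithStats(m)
for i in range(1,nn):
    if st[i,4]>300:
        ys,xs=np.nonzero(lab==i); r=ys.min(); tx=xs[ys<r+5].mean(); mid=xs[(ys>r+30)&(ys<r+45)].mean() if (ys>r+30).any() else 0
        print(st[i],'tip px',tx,r,'mid col',mid,'tip w',to_plane([(tx,r)],'wrist',.069,cal).round(4))
E
```

```text
time_s: 21.45
tool_pos: [0.5422, -0.0642, 0.1516]
tcp_rot: [-0.004, 0.032, 0.999, 0.003]
ft_force: [-0.7, -0.3, -0.1]
opening: 0.0425
t 21.45 tcp [ 0.5422 -0.0642  0.1516] phi 176.35 shift cm [-0.31 -0.15  0.15] turn [ 0.005 -0.009 -0.003] F [-0.7 -0.3 -0.1] open 0.0425
[427   0  40  68 641] tip px 461.1818181818182 0 mid col 436.7687074829932 tip w [[0.4057 0.0511]]
[   0  108   98   85 2413] tip px 3.1904761904761907 108 mid col 17.63235294117647 tip w [[ 0.4476 -0.248 ]]
[ 247  183   76  162 6321] tip px 284.3943661971831 183 mid col 284.31441048034935 tip w [[ 0.5127 -0.063 ]]
```

```bash
python3 -m inch '[0.5,-0.3,-0.1,4,0.005,-0.009,0, 0.5,-0.3,-0.1,8,0.005,-0.009,0, 0.5,-0.3,-0.1,9.9,0.005,-0.009,0, 0.5,-0.3,-0.1,9.9,0.005,-0.009,0, 1,-0.3,-0.1,9.9,0.005,-0.009,0, 1,-0.3,-0.1,9.9,0.005,-0.009,0, 1,-0.3,-0.1,9.9,0.005,-0.009,0, 1,-0.3,-0.1,9.9,0.005,-0.009,0]' 60; python3 -m inch '[1,0,0,-1,0,0,0, 1,0,0,-3,0,0,0, 1,0,0,-6,0,0,0, 1,0,0,-11,0,0,0, 1,0,0,-11,0,0,0]' 60; python3 plan.py .469 .404 .16 95
python3 - <<'E'
from look import *
im=snap('top','j'); hsv=cv2.cvtColor(im,cv2.COLOR_RGB2HSV); m=cv2.inRange(hsv,*map(np.array,RNG['blue']))
nn,lab,st,ce=cv2.connectedComponentsWithStats(m); print([(st[i].tolist(),ce[i].round()) for i in range(1,nn) if st[i,4]>60])
for a in ((210,222),): 
    r=measure(im,'blue',a,.042,.010); print(np.round(r[0],4),np.round(r[1],4),r[2])
E
```

```text
time_s: 22.5
tool_pos: [0.5457, -0.0653, 0.0546]
tcp_rot: [0.002, 0.031, 1.0, -0.001]
ft_force: [0.0, 0.4, 3.6]
opening: 0.0107
time_s: 23.12
tool_pos: [0.5475, -0.0656, 0.1678]
tcp_rot: [0.005, 0.031, 1.0, -0.002]
ft_force: [0.0, -0.4, -1.0]
opening: 0.0108
t 23.12 tcp [ 0.5475 -0.0656  0.1678] phi 176.47 shift cm [10.73 46.39  0.52] turn [0.005 0.011 1.422] F [ 0.  -0.4 -1. ] open 0.0108
[([191, 210, 31, 54, 869], array([205., 229.])), ([411, 218, 24, 13, 67], array([421., 221.])), ([402, 227, 32, 26, 197], array([411., 242.]))]
[0.4784 0.3218] [0.4826 0.3206] 165.30911
```

```bash
python3 -m inch '[1,10.6,46.2,0.5,0.005,0.011,1.42, 1,10.6,46.2,0.5,0.005,0.011,1.42, 1,10.6,46.2,0.5,0.005,0.011,1.42, 1,10.6,46.2,0.5,0.005,0.011,1.42, 1,10.6,46.2,0.5,0.005,0.011,1.42, 1,10.6,46.2,0.5,0.005,0.011,1.42, 1,10.6,46.2,0.5,0.005,0.011,1.42, 1,10.6,46.2,0.5,0.005,0.011,1.42, 1,10.6,46.2,0.5,0.005,0.011,1.42, 1,10.6,46.2,0.5,0.005,0.011,1.42, 1,10.6,46.2,0.5,0.005,0.011,1.42]'; python3 plan.py .470 .4019 .14 95
```

```text
time_s: 24.55
tool_pos: [0.4671, 0.4015, 0.157]
tcp_rot: [-0.004, 0.675, 0.738, -0.003]
ft_force: [0.9, 0.5, -0.2]
opening: 0.0106
t 24.55 tcp [0.4671 0.4015 0.157 ] phi 95.1 shift cm [0.01 0.31 1.7 ] turn [-0.01  -0.002  0.002] F [ 0.9  0.5 -0.2] open 0.0106
```

```bash
python3 -m inch '[1,0,0.3,1.7,-0.01,-0.002,0, 1,0,0.3,1.7,-0.01,-0.002,0, 1,0,0.3,1.7,-0.01,-0.002,0]'; python3 plan.py .470 .4019 .08 95
python3 - <<'E'
from look import *
w=snap('wrist','k'); im=snap('side','k')
m=cv2.inRange(cv2.cvtColor(w,cv2.COLOR_RGB2HSV),*map(np.array,RNG['orange'])); print('tip row',np.nonzero(m[150:330,275:298].any(1))[0].min()+150)
# side view: column centres of the orange cup and blue/grey rim, compared with right-tray case (h_side)
for f,(x0,x1,y0,y1) in (('h',(330,430,250,350)),('k',(170,270,120,240))):
    i=cv2.imread(f'pics/{f}_side.png')[y0:y1,x0:x1]; hsv=cv2.cvtColor(i,cv2.COLOR_BGR2HSV)
    for c in ('orange','blue','grey'):
        mm=cv2.inRange(hsv,*map(np.array,RNG[c])); n,l,st,ce=cv2.connectedComponentsWithStats(mm)
        print(f,c,[(st[j]+[x0,y0,0,0,0]).tolist() for j in range(1,n) if st[j,4]>40])
E
```

```text
time_s: 24.92
tool_pos: [0.4709, 0.4021, 0.1413]
tcp_rot: [0.0, 0.675, 0.737, 0.001]
ft_force: [0.5, 0.4, -0.6]
opening: 0.0105
t 24.93 tcp [0.4709 0.4021 0.1413] phi 95.03 shift cm [-0.03 -0.11  6.13] turn [ 0.002 -0.001  0.   ] F [ 0.5  0.4 -0.6] open 0.0105
tip row 225
h orange [[359, 255, 30, 60, 1002]]
h blue [[330, 299, 59, 31, 752]]
h grey [[348, 295, 11, 8, 46], [342, 308, 49, 38, 700]]
k orange [[200, 159, 29, 34, 529]]
k blue [[185, 188, 51, 17, 410]]
k grey [[170, 127, 14, 18, 165], [249, 132, 21, 20, 167], [204, 196, 32, 22, 381]]
```

```bash
python3 -m inch '[1,0,-0.1,0.5,0,0,0, 1,0,-0.1,2,0,0,0, 1,0,-0.1,3.5,0,0,0, 1,0,-0.1,5,0,0,0, 1,0,-0.1,6,0,0,0, 1,0,-0.1,6,0,0,0]'; python3 -m inch '[1,0,0,0.4,0,0,0, 1,0,0,0.7,0,0,0, 1,0,0,0.7,0,0,0]'; python3 plan.py .470 .4019 .0705 95
```

```text
time_s: 25.78
tool_pos: [0.469, 0.4027, 0.0798]
tcp_rot: [-0.0, 0.675, 0.738, 0.0]
ft_force: [-0.5, 0.8, -0.1]
opening: 0.0105
time_s: 26.15
tool_pos: [0.4697, 0.403, 0.0742]
tcp_rot: [0.0, 0.675, 0.738, 0.001]
ft_force: [-0.0, 0.4, 0.7]
opening: 0.0105
t 26.15 tcp [0.4697 0.403  0.0742] phi 95.09 shift cm [-0.12  0.02  0.37] turn [ 0.002 -0.002  0.002] F [-0.   0.4  0.7] open 0.0105
```

```bash
python3 -m inch '[1,0,0,0.2,0,0,0, 1,0,0,0.4,0,0,0, 1,0,0,0.4,0,0,0]'; python3 plan.py .470 .4019 .0705 95
```

```text
time_s: 26.52
tool_pos: [0.4701, 0.4034, 0.0708]
tcp_rot: [0.0, 0.675, 0.738, 0.002]
ft_force: [-0.2, 0.3, 3.4]
opening: 0.0109
t 26.52 tcp [0.4701 0.4034 0.0708] phi 95.1 shift cm [-0.15 -0.02  0.03] turn [ 0.003 -0.002  0.002] F [-0.2  0.3  3.4] open 0.0109
```

```bash
python3 -m inch '[1,0,0,0.15,0,0,0, 1,0,0,0.15,0,0,0, 0.9,0,0,-0.1,0,0,0, 0.65,0,0,-0.1,0,0,0, 0.6,0,0,-0.1,0,0,0, 0.5,0,0,-3,0,0,0, 0.5,0,0,-8,0,0,0, 0.5,5,0,-14,0,0,0, 0.5,11,0,-17,0,0,0, 0.5,17,0,-17,0,0,0, 0.5,17,0,-17,0,0,0, 0.5,17,0,-17,0,0,0]' 60
python3 - <<'E'
from look import *
t=snap('top','z'); s=snap('side','z'); print(robot.get_state()['ft_force'])
a=cv2.resize(s[160:250,150:290],(400,257),interpolation=2); b=cv2.resize(s[270:380,310:430],(400,367),interpolation=2)
c=cv2.resize(t[180:290,170:260],(400,489),interpolation=2)[:300]; d=cv2.resize(t[190:285,375:460],(400,447),interpolation=2)[:300]
cv2.imwrite('pics/z2.png',np.hstack([np.vstack([a,b[:343]]),np.vstack([c,d])])[:600,:,::-1])
E
```

```text
time_s: 28.02
tool_pos: [0.4535, 0.5721, 0.2391]
tcp_rot: [0.0, 0.674, 0.738, 0.0]
ft_force: [-0.8, -0.2, 0.0]
opening: 0.0424
[ 0.74086514 -0.3560009   0.51154914]
```

View pics/z2.png

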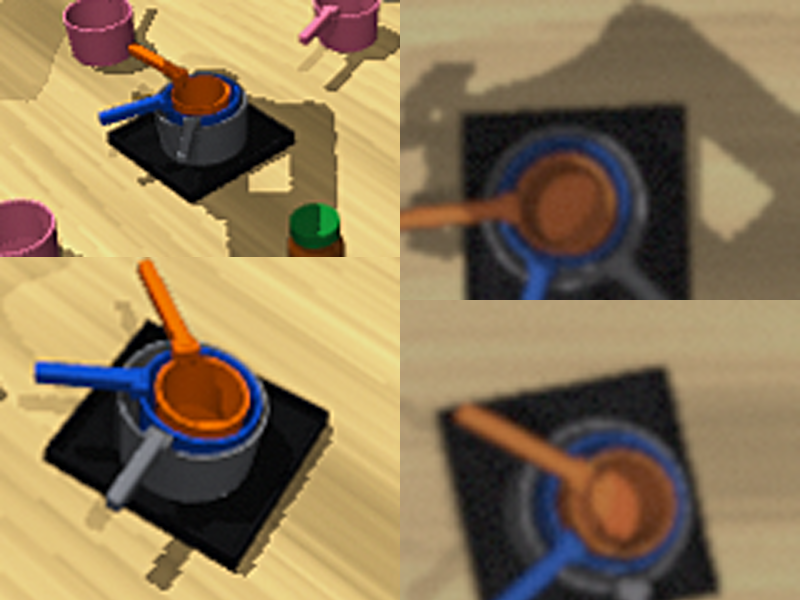

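The last picture shows both sets nested and level. In each set the orange is in the blue, the blue is in the grey, and the three handles are well apart. The right-hand blue sits a few mm off-centre, within its clearance. The gripper is clear of everything, so I'm handing in.

Run:
```python
from rig import robot
print(robot.get_state()['time_s']); print(robot.sign_off())
```

```text
28.125
the job is handed in; nothing more can be done
None
```

I dealt the dippers in the order asked and handed the job in at 28.1 s. First a blue medium went into each large dipper (left, then right), then an orange small into each blue (right, then left). Each was lowered until light contact (3 to 20 N) and only then released.

**Nesting:** each pair came to rest at nearly the same tool height, 63.6 and 64.6 mm for the blues and 70.8 mm for both oranges. That matches fully home on the floors. The last side and top views show both sets upright and nested.

**Fan:** the handles were set at about 225, 165 and 95 degrees on the left, and 190, 130 and 60 on the right. That is at least 60 degrees apart by the commanded angles. I saw the fan in the last picture but did not measure the handle ends.

**Less certain:**
- The right-hand blue sits off-centre in its large dipper, by 3 to 5 mm on my estimates. The limit is 10 mm.
- My position readings disagreed by up to about 6 mm between rim and handle fits in the top view, and by about 3 mm between the top and wrist cameras. I relied on the wrist camera and the clearance.
- One circle fit on the first held blue cup failed (10 mm residual), so I ignored it.
- I did not measure the jar, screwdriver or tackle box at the end. The moves were planned to pass clear of them and I saw no sign of contact.

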